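# Feed a nest block through the chute flap

### The arm

A 6-joint arm with a two-finger parallel gripper is mounted at the origin on a cart in front of the work surface, level with it; the furniture and walls round the work are solid. World frame = base frame: x ahead of the robot, y to its left, z up, the work surface at z = 0. Lengths are in mm, angles in degrees, forces in N, time in s.
With the tool pointing down it reaches from about 300 to 850 mm from the base axis. Payload 4.2 kg.
Tool frame: the origin (TCP) lies between the finger pads; the fingertips stand 11 mm ahead of it and the grasp point (between the pads) lies 8 mm behind it (env.tips_ahead is the distance from the TCP to the fingertips, in mm); z points along the fingers, y is the line along which they close (so a half turn about z gives the same grasp; the last joint's range is limited). The gripper opens to 91 mm and grips with 3 to 60 N. Pads are 32 mm wide; open, the fingers measure 118 mm over their backs; the gripper's body (76 mm by 178 mm) begins 60 mm behind the grasp point.
Start: joints at [-77.693, 18.312, 89.639, -0, 72.044, -1.146], TCP at [133.775, -559.24, 189.676] pointing down, gripper open.
Joint ranges: [-177.97, 177.97], [-48.28, 115.42], [12.27, 149.76], [-77.06, 257.06], [2.81, 150.46], [-146.56, 146.56]. Speed limits (degrees/s): [147.25, 147.25, 180, 180, 180, 180].

### API

Orientations are given as [roll, pitch, yaw] about the fixed x, y, z axes, in that order (R = Rz(yaw) Ry(pitch) Rx(roll)).
In Python, from workcell import env, cams gives the robot as it stands.
- The arm moves only by the tool step_arm, never from a script. Its arguments are lists of equal length, an entry for each row: "linear": the shift along the tool's x, y, z in units of 30 cm (1.0 is 30 cm), a list of three; "turn": the turn about the tool's z in units of 360 degrees (1.0 is 360 degrees). In form: {"linear": [[tx, ty, tz], ...], "turn": [turn, ...]}. A call has 1 to 20 rows; each row is the pose to reach, as a shift and turn from the pose commanded when the call began, along the tool's axes at that moment, turning the shorter way round; what a row does not reach only later rows make up. A row lasts 1/8 s, in which the tool goes at most 62.5 mm and 10.7 degrees, less where a joint would pass 70% of its speed; a pose out of reach is approached as far as the arm can. A call with a number of a shift or a turn outside -1 to 1 is refused whole. A call with a gripper value outside its range is refused whole. "fingers" is the closure, from -1 (fully open) to 1 (shut), so that 0 is half open, set as the call begins (left out, the last holds). The fingers move at their own pace and stop on an object; "force" is the grip in N (left out, the last holds). Time passes only in rows, so rows that repeat a pose let the fingers close. It gives the time, the measured TCP pose, the force, the opening and the grip force at its end, in the units of the state.
- env.state(): the state, without advancing time (a new reading comes with each control period).
- cams.grab_frame(name): name is "side" or "top"; returns a dict with "color" (480x640x3 uint8, blue, green, red), "fx", "fy", "cx", "cy" (pixels), "extrinsics" (4x4, takes a point from camera to world coordinates). Camera axes: x right, y down, z forward; pixel columns grow to the right and rows downward; lengths in mm; the calibration is good to about 2 mm. A picture is of the moment at which its call begins. There is no depth.
- env.job_done(): hands the job in; it is judged then, once.
The state is a dict: "time_s": time; "qpos": joint angles; "qvel": joint speeds; "effort": joint torques, N m; "ee_pos": TCP position; "ee_rot": TCP orientation; "force": force on the tool from outside, world axes, zero at the start; "torque": the same for the moment, N m; "gripper_width": finger opening in mm; "gripper_force": force on a finger pad.
Only numpy, scipy, OpenCV 4.12 (cv2) and the standard library are available. Lean on these libraries where they do the work, as an engineer would, in place of code of your own. Each camera call takes 0.05 s, during which the arm holds its last target. There are 200 camera calls.

### The job

Push the cream nest block that lies on the chute's deck sideways until it lies along the guide rail in front of the flap, then push it gently along the rail and in under the flap until it drops down inside the chute box, and draw the fingers back so that the flap hangs shut again. Only push the block with the fingers, never pick it up or pinch it, and leave the other loose things on the worktop alone.

Things in the scene. Friction and masses are not known exactly. Their poses are not given: they have to be found in the camera images.
- chute: Feed chute, fixed: grey deck 55 mm above the worktop on a blue pedestal, leading into a narrow blue box. Origin on the worktop below the closed flap, on the lane's centre line; x points along the lane into the box, y left, z up. Deck: x -156 to +22, y -34 to +186 mm. Its left edge, and its far edge left of the box, have lips 6 mm high; the edge towards the robot has none.
- lane (a point): On the deck surface (55 mm up), where the middle of the block belongs as it lies along the guide rail: x -75, y -1 mm of the chute. The guide rail, 6 mm high, lies right of the lane: guiding face at chute y -17 mm, from x -156 to -18 mm. There is no rail on the left, only a slanting strip 6 mm high at the mouth, from y +33 at x -30 to y +23 mm at x +20.
- mouth (a point): On the deck surface below the closed flap: x 0, y -1 mm of the chute. The box's cheeks stand at either side, inner faces at chute y -45 and +45 mm, from x -18 to +166 mm, tops 105 mm above the worktop. Between them it is open from above up to x +54 mm, where a clear cover begins (top 104 mm above the worktop).
- drop (a point): End of the deck inside the box, on its surface: x +22, y -1 mm of the chute. From here a smooth slide slopes down at about 37 degrees to the box floor 7 mm above the worktop. A block whose middle is pushed 5 to 10 mm past this point tips and slides down by itself.
- flap (a joint): Angle of the steel gravity flap (rad): 0 hangs shut, grows to 1.3 as its lower edge swings into the box; opens inward only, falls shut by itself, 14 g. Pins in the cheeks 44 mm above the deck. U-shaped: a strip 84 mm wide, 3 to 25 mm above the deck, on two end arms with 70 mm clear between them for the fingers. The block lifts it to about 0.7 as it goes under.
- flap_edge (a point): Middle of the flap's lower edge, 41 mm below its pins.
- nest: The cream plastic nest block on the chute's deck, 32 x 50 x 13 mm, about 50 g, with a U-shaped notch in the long side that faces the guide rail. Origin at the centre of its underside; its y axis is along the 50 mm length, x across, z up. It starts on the left part of the deck with its length along the lane, give or take 0.2 rad.
- nest_2: A second, equal nest block (32 x 50 x 13 mm) lying on the worktop itself between the robot and the chute. Not part of the job. Origin at the centre of its underside.
- tape: Roll of black tape, 64 mm across, 19 mm high, on the worktop to the right of the deck. Leave it alone. Origin at the centre of its underside.
- barcode: Grey hand scanner, 113 x 102 x 36 mm, on the worktop at the right. Leave it alone. Origin at the centre of its underside.
- bit_stand: Cream block with rows of holes, 42 x 80 x 22 mm, on the worktop left of the deck, near the robot. Leave it alone. Origin at the centre of its underside.
There are look-alikes about, which are no part of the job. Leave any turquoise look-alike of the nest alone.

How it is judged:
By the outcome, as a careful person would: the job done as asked, in the order asked, and still so for the second after the job is handed in, with the robot touching nothing.
It also fails if it takes over 45 s, if anything falls off the work surface, if the arm or the gripper's body presses on something with over 40 N, if the wrist force passes 120 N, or if a joint passes its speed limit or range.

## Working session

There is one attempt and no reset: what is moved stays moved. The work goes in short steps, Python scripts to look and compute and a tool call to move; the robot and the scene stay as the last step left them, time stands still between calls to the robot, and variables do not carry over. Pictures are saved under pics/ and viewed, at most 10 in all, crops included, and the job is handed in when it is done.

Besides the shell and the picture viewer there is one more tool, called after "Call:" as name(argument=value, ...) on one line, values as JSON. step_arm: Moves the arm, as the interface text tells. Its arguments: {"type":"object","properties":{"linear":{"type":"array"},"turn":{"type":"array"},"fingers":{"type":"number"},"force":{"type":"number"}},"required":["linear","turn"]}

```bash
mkdir -p pics; ls; python3 - <<'E'
from workcell import env,cams
import cv2,numpy as np
s=env.state();print({k:np.round(v,2).tolist() for k,v in s.items()})
for n in("top","side"):
    f=cams.grab_frame(n);cv2.imwrite(f"pics/{n}0.png",f["color"]);print(n,f["fx"],f["cx"],f["cy"],np.round(f["extrinsics"],3).tolist())
E
```

```text
pics
{'time_s': 0.0, 'qpos': [-77.69, 18.35, 89.71, -0.0, 72.04, -1.15], 'qvel': [-0.04, -0.06, 0.01, 0.03, 0.06, -0.08], 'effort': [-0.0, -41.25, -23.2, 0.07, 0.05, -0.0], 'ee_pos': [133.67, -558.69, 188.82], 'ee_rot': [-179.9, -0.0, 13.46], 'force': [0.35, 0.39, -0.76], 'torque': [-0.02, 0.01, 0.05], 'gripper_force': 0.0, 'gripper_width': 91.26}
top 454.535831046357 324.1801145006493 243.3052573070988 [[0.012, -0.991, 0.131, 440.508], [-1.0, -0.012, -0.004, -17.579], [0.006, -0.131, -0.991, 988.193], [0.0, 0.0, 0.0, 1.0]]
side 451.47974166542815 313.8297139884603 241.05921421147596 [[-0.862, -0.251, 0.441, 143.301], [-0.507, 0.435, -0.744, 663.364], [-0.005, -0.865, -0.502, 565.087], [0.0, 0.0, 0.0, 1.0]]
```

View pics/top0.png

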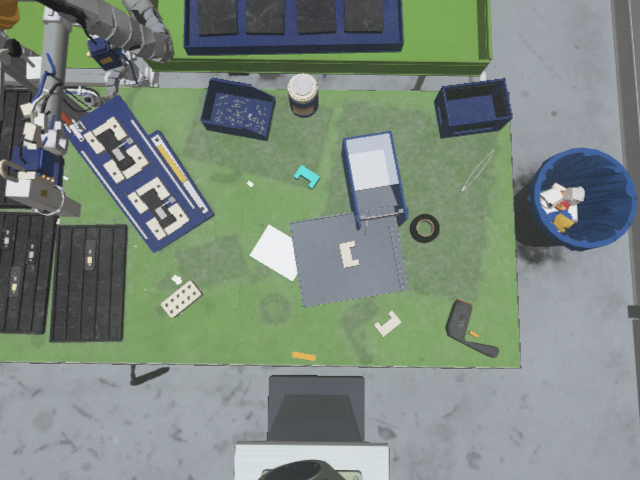

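View pics/side0.png

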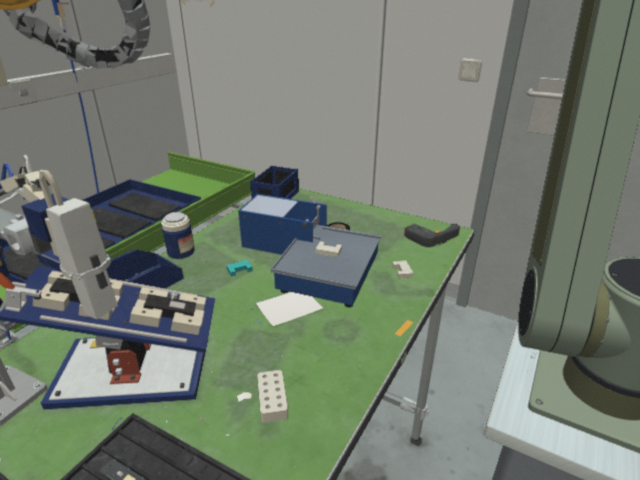

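The top view shows the deck at about (350,258), with the cream nest on it at (349,254). The box runs up and to the left from the flap at about (383,215).

What could be taken for the nest:
- Cream block on the deck, (349,254): this is the one, because it lies on the deck.
- nest_2 on the worktop, (388,323).
- Turquoise look-alike, (307,177).
- Bit stand, (181,299).
- Cream fixtures on the blue plate, (117,150) and (160,207).

I'll check the choice in a close crop.

```bash
cat > h.py <<'E'
from workcell import env,cams
import cv2,numpy as np
def ray(f,p,z):
    E=np.array(f["extrinsics"]);d=E[:3,:3]@[(p[0]-f["cx"])/f["fx"],(p[1]-f["cy"])/f["fy"],1]
    return E[:3,3]+d*(z-E[2,3])/d[2]
def pix(f,P):
    E=np.array(f["extrinsics"]);c=E[:3,:3].T@(np.array(P)-E[:3,3]);return [f["fx"]*c[0]/c[2]+f["cx"],f["fy"]*c[1]/c[2]+f["cy"]]
def cream(f,x0,y0,x1,y1):
    im=f["color"][y0:y1,x0:x1];h=cv2.cvtColor(im,cv2.COLOR_BGR2HSV)
    m=cv2.inRange(h,(5,15,150),(35,120,255));cs,_=cv2.findContours(m,cv2.RETR_EXTERNAL,cv2.CHAIN_APPROX_NONE)
    c=max(cs,key=cv2.contourArea)
    return c.reshape(-1,2)+[x0,y0]
E
python3 - <<'E'
from h import *
f=cams.grab_frame("top")
im=f["color"]
c=cream(f,320,225,380,285)
W=np.array([ray(f,p,68)[:2] for p in c],np.float32)
r=cv2.minAreaRect(W);print("nest",r, cv2.boxPoints(r).tolist())
cv2.imwrite("pics/crop1.png",cv2.resize(im[125:310,280:440],None,fx=3.2,fy=3.2,interpolation=cv2.INTER_CUBIC))
E
```

```text
nest ((521.8719482421875, -70.87379455566406), (14.05505084991455, 19.231807708740234), 34.07975769042969) [[510.6630859375, -66.8471908569336], [521.4395751953125, -82.7761001586914], [533.080810546875, -74.90039825439453], [522.3043212890625, -58.97148895263672]]
```

View pics/crop1.png

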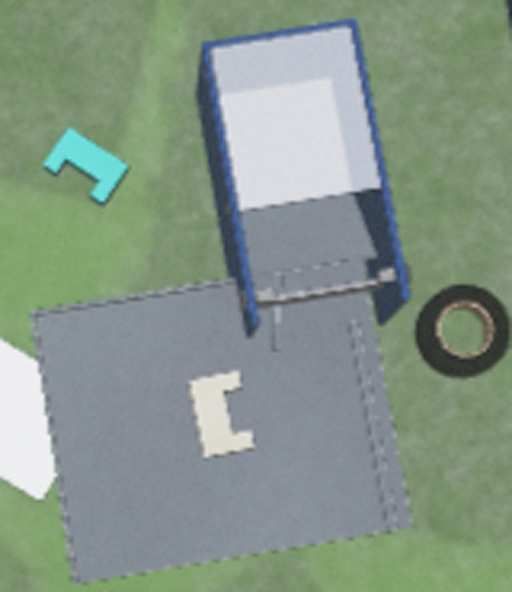

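The crop confirms it: cream U-shaped block on the deck, notch facing the rail on the right. Its crop corners are (188,381), (240,371), (253,446), (205,458). Deck corners are (33,313), (75,583), (411,525), and the rail's inner edge runs (352,320) to (388,530).

```bash
python3 - <<'E'
from h import *
from scipy.optimize import least_squares
f=cams.grab_frame("top")
C=lambda p:np.array(p)/3.2+[280-.35,125-.35]
corr=[((411,525),(-156,-34,55)),((75,583),(-156,186,58)),((33,313),(22,186,61)),((388,530),(-156,-17,61)),((351,320),(-18,-17,61))]
def T(q,P):
    c,s=np.cos(q[2]),np.sin(q[2]);return [q[0]+c*P[0]-s*P[1],q[1]+s*P[0]+c*P[1],P[2]]
res=lambda q:np.concatenate([ray(f,C(p),P[2])[:2]-T(q,P)[:2] for p,P in corr])
r=least_squares(res,[590,-100,.13]);print(r.x,np.degrees(r.x[2]));print(r.fun.reshape(-1,2).round(1))
im=f["color"][230:280,330:372].astype(int)
m=((im[:,:,2]-im[:,:,0])>5)&(im[:,:,2]>130)
m=m.astype(np.uint8);cs,_=cv2.findContours(m,0,1);c=max(cs,key=cv2.contourArea).reshape(-1,2)+[330,230]
W=np.array([ray(f,p,68)[:2] for p in c]);c0,s0=np.cos(r.x[2]),np.sin(r.x[2])
L=(W-r.x[:2])@np.array([[c0,-s0],[s0,c0]])
print("nest chute",cv2.minAreaRect(L.astype(np.float32)),L.min(0),L.max(0))
L2=[( (ray(f,C(p),68)[:2]-r.x[:2])@np.array([[c0,-s0],[s0,c0]])).round(1).tolist() for p in((188,381),(240,371),(253,446),(205,458))];print(L2)
print(pix(f,T(r.x,(166,45,105))),C((205,43)))
E
```

```text
[ 6.18927346e+02 -1.35415814e+02  1.77298652e-01] 10.158464486850454
[[ 1.1  2. ]
 [ 0.7 -0.5]
 [-1.9 -1.8]
 [ 0.5  1.1]
 [-0.3 -0.7]]
nest chute ((-65.82363891601562, 76.64443969726562), (49.32247543334961, 31.93584632873535), 1.4937764406204224) [-90.74733104  60.23036142] [-41.32928226  93.13233417]
[[-41.2, 93.5], [-40.4, 59.7], [-89.0, 59.9], [-91.5, 91.2]]
[np.float64(345.40538192668294), np.float64(137.23063907603938)] [343.7125 138.0875]
```

Call:
step_arm(linear=[[0.85, -0.71, 0], [0.85, -0.71, 0], [0.85, -0.71, 0], [0.85, -0.71, 0], [0.85, -0.71, 0], [0.85, -0.71, 0], [0.85, -0.71, 0], [0.85, -0.71, 0], [0.85, -0.71, 0], [0.85, -0.71, 0]], turn=[0.009, 0.009, 0.009, 0.009, 0.009, 0.009, 0.009, 0.009, 0.009, 0.009], fingers=1, force=10)

```text
time_s: 1.45
ee_pos: [331.7, -293.4, 189.6]
ee_rot: [-180.0, 0.0, 10.1]
force: [0.6, -0.4, -0.1]
gripper_width: 0.6
gripper_force: 0.0
```

Call:
step_arm(linear=[[0.816, -0.756, 0], [0.816, -0.756, 0], [0.816, -0.756, 0], [0.816, -0.756, 0], [0.816, -0.756, 0], [0.816, -0.756, 0], [0.816, -0.756, 0], [0.816, -0.756, 0.1], [0.816, -0.756, 0.2], [0.816, -0.756, 0.3], [0.816, -0.756, 0.35], [0.816, -0.756, 0.38], [0.816, -0.756, 0.393], [0.816, -0.756, 0.393]], turn=[0, 0, 0, 0, 0, 0, 0, 0, 0, 0, 0, 0, 0, 0])

```text
time_s: 3.2
ee_pos: [533.3, -26.3, 72.2]
ee_rot: [180.0, -0.1, 10.2]
force: [0.8, 0.1, 0.7]
gripper_width: 0.3
gripper_force: 0.0
```

```bash
python3 - <<'E'
from h import *
f=cams.grab_frame("top");g=cams.grab_frame("side")
a=cv2.resize(f["color"][190:310,290:410],(480,480),interpolation=cv2.INTER_CUBIC)
b=cv2.resize(g["color"][200:320,250:400],None,fx=2,fy=4)[:480];b=cv2.resize(g["color"][205:305,265:345],(320,400),interpolation=cv2.INTER_CUBIC)
b=cv2.copyMakeBorder(b,0,80,0,0,0);cv2.imwrite("pics/c2.png",np.hstack([a,b]));print(env.state()["ee_pos"])
E
```

```text
[533.50593562 -26.19098018  72.45192943]
```

View pics/c2.png

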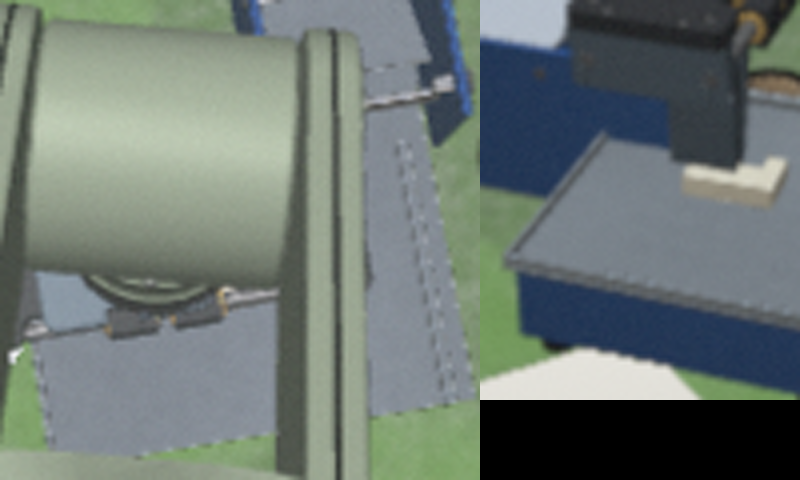

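The arm hides the block in the top view. In the side view the finger stands at crop (672–740,160) and the block at (683–787,160–205). The finger sits higher than I expected, so I'll check this by projection.

```bash
cat >> h.py <<'E'
Q=[618.93,-135.42,.1773]
def T(P):
    c,s=np.cos(Q[2]),np.sin(Q[2]);return [Q[0]+c*P[0]-s*P[1],Q[1]+s*P[0]+c*P[1],P[2]]
def toC(W):
    c,s=np.cos(Q[2]),np.sin(Q[2]);d=np.array(W[:2])-Q[:2];return d@np.array([[c,-s],[s,c]])
E
python3 - <<'E'
from h import *
g=cams.grab_frame("side")
s=lambda P:(np.array([(np.array(pix(g,T(P)))[0]-265)*4+480,(np.array(pix(g,T(P)))[1]-205)*4])).round(0)
print("deck corner LF,LN",s((22,186,61)),s((-156,186,61)),s((-156,-34,55)))
for P in[(-41,93,55),(-91,93,55),(-41,60,68),(-91,60,68),(-41,93,68),(-91,93,68)]:print(P,s(P))
t=toC(env.state()["ee_pos"]);print(t)
for dx in(-16,16):
  for dy in(-13.5,13.5):print("tip",dx,dy,s((t[0]+dx,t[1]+dy,61)))
E
```

```text
deck corner LF,LN [503. 249.] [843. 319.] [946. 117.]
(-41, 93, 55) [683. 191.]
(-91, 93, 55) [772. 207.]
(-41, 60, 68) [704. 141.]
(-91, 60, 68) [791. 156.]
(-41, 93, 68) [683. 170.]
(-91, 93, 68) [772. 186.]
[-64.83819409 122.63613093]
tip -16 -13.5 [744. 210.]
tip -16 13.5 [727. 236.]
tip 16 -13.5 [686. 199.]
tip 16 13.5 [668. 225.]
```

```bash
python3 - <<'E'
from h import *
g=cams.grab_frame("side");print(env.tips_ahead,env.state()["ee_pos"],env.state()["qpos"])
t=np.array(env.state()["ee_pos"]);print(pix(g,t),pix(g,t-[0,0,11]))
im=cv2.resize(g["color"][130:290,230:410],None,fx=3.3,fy=3.3,interpolation=cv2.INTER_CUBIC)
cv2.imwrite("pics/c3.png",im)
E
```

```text
11.0 [533.33888597 -26.11704949  72.29422577] [-4.03299332e+00  2.05860816e+01  1.04805668e+02 -8.24096863e-03
  5.45411495e+01  7.57484786e+01]
[np.float64(321.683470130751), np.float64(254.6613705393252)] [np.float64(321.6636270655621), np.float64(259.15950018109197)]
```

View pics/c3.png

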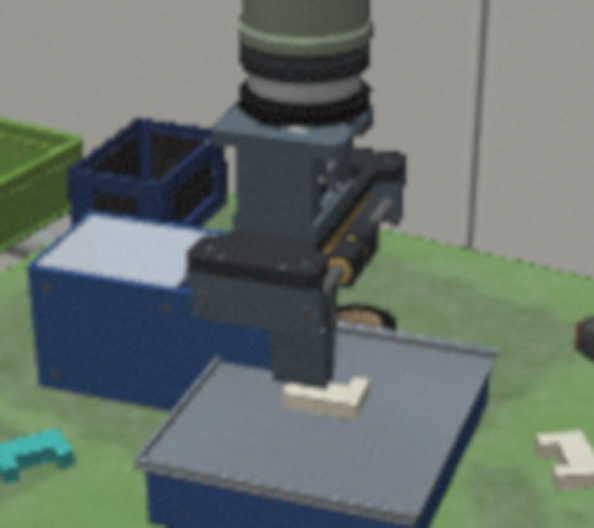

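The side crop shows the finger's lower end at (303,380). From the reported pose the tip should be at about (302,426), so the column agrees but the finger looks about 35 mm too high. I'll check whether anything is actually drawn below it.

```bash
python3 - <<'E'
from h import *
a=cv2.imread("pics/side0.png").astype(int);g=cams.grab_frame("side")
d=np.abs(g["color"].astype(int)-a).sum(2)
for r in range(225,272,2):print(r,d[r,305:343:2])
t=np.array(env.state()["ee_pos"]);
for dz in(-11,0,20,24,28,68):
  print(dz,[np.round(pix(g,t+[sx,sy,dz]),1).tolist() for sx in(-16,16) for sy in(-13,13)])
E
```

```text
225 [ 29  34  48  38  15  52 140  99  87  67  26  16   6  29   3  12  15   8
   7]
227 [ 26  39  44  48  32 129 169 167 166 147 144 192 209 137   3   7   5  13
  10]
229 [ 17  25  27  33 103 181 172 171 174 129 121  56 138  84   6  16  10   8
  16]
231 [  5   6   8  12 133 189 197 190 185 189 178 168 238 137   2   8  13  11
   4]
233 [  6   4   6   9 137 190 190 195 186 187 186 189 219 118  12   3  12   9
  10]
235 [  3  12  13   8 146 205 193 186 189 189 188 192 226 123   8  12   5  15
   6]
237 [  3   8   4   4  74 112 156 153 187 195 191 192 228  85  11   7  16  13
  14]
239 [  4   6   5   6 136 176 149 124 193 192 196 205 231  92  20  10  11  10
   9]
241 [  7   3   8  11 150 185 192 251 306 259 200 198 238  93  12  11  10  13
   9]
243 [  9  14  13   7 153 199 205 382 426 373 189 208 234  50  13   7  12   6
  10]
245 [  5   9   9   7  63 123 255 390 411 379 323 297 195  16  16   9  13  12
  13]
247 [ 11   7  11  10  16  13   6  36  84 132 194 287 137  10  17  18  14  13
   6]
249 [ 8  7  5 10  9 10 14 21 12 16 12  2  8 15 12 18 14 16 16]
251 [13 15  6  8 12  9 11  6  8 18 11 13 
[... 359 characters left out ...]
 11  6 16 13  4 11 16 12 14 10 12 11 10]
265 [ 7 14  8 16 18  8 10 12 14  9 13  9 13 14 16 10  9 10  7]
267 [11  3 15 11  8 10 12 11 13  8 12 11  7  8  8 10 12  6 12]
269 [14 18  6 14  7  5 13  2 12 13  7 10 18 13 13 14  7  9  9]
271 [11 14 17 13 10 11 12  9 11 10 14  7 13  9 13 13  8 16  7]
-11 [[331.4, 258.4], [325.3, 264.3], [318.1, 254.3], [311.9, 260.0]]
0 [[331.5, 253.9], [325.4, 259.7], [318.1, 249.9], [311.8, 255.5]]
20 [[331.7, 245.6], [325.5, 251.3], [318.1, 241.6], [311.7, 247.2]]
24 [[331.7, 243.9], [325.5, 249.6], [318.1, 240.0], [311.7, 245.5]]
28 [[331.7, 242.2], [325.5, 247.9], [318.1, 238.3], [311.7, 243.8]]
68 [[332.0, 224.9], [325.7, 230.3], [318.1, 221.2], [311.6, 226.4]]
```

Call:
step_arm(linear=[[0, 0.02, 0], [0, 0.04, 0], [0, 0.06, 0], [0, 0.08, 0], [0, 0.1, 0], [0, 0.11, 0], [0, 0.11, 0]], turn=[0, 0, 0, 0, 0, 0, 0])

```text
time_s: 4.32
ee_pos: [538.8, -58.8, 71.7]
ee_rot: [180.0, 0.0, 10.2]
force: [-0.3, 0.1, -0.2]
gripper_width: 0.5
gripper_force: 0.0
```

```bash
cat >> h.py <<'E'
def nest(name,x0,y0,x1,y1):
    f=cams.grab_frame(name);im=f["color"][y0:y1,x0:x1].astype(int)
    m=(((im[:,:,2]-im[:,:,0])>5)&(im[:,:,2]>130)).astype(np.uint8);cs,_=cv2.findContours(m,0,1)
    c=max(cs,key=cv2.contourArea).reshape(-1,2)+[x0,y0];return f,c,cv2.contourArea(c)
E
python3 - <<'E'
from h import *
f,c,a=nest("side",290,205,370,290);print("nest px",c.min(0),c.max(0),a)
a0=cv2.imread("pics/side0.png")
d=(cv2.absdiff(f["color"],a0).sum(2)>60)[200:290,290:380]
for r in range(20,90,4):
    k=np.where(d[r])[0];print(r+200,k.min()+290 if len(k) else None,k.max()+290 if len(k) else None)
print(toC(env.state()["ee_pos"]),env.state()["ee_pos"],env.state()["force"])
E
```

```text
nest px [316 242] [341 256] 216.5
220 306 336
224 330 335
228 318 336
232 318 336
236 318 336
240 330 334
244 None None
248 None None
252 None None
256 None None
260 None None
264 None None
268 None None
272 None None
276 None None
280 None None
284 None None
288 None None
[-65.40315146  89.6999947 ] [538.73152552 -58.66150888  71.71182958] [0.17699813 1.14663886 0.28235879]
```

The block hasn't moved (same pixels), so the fingers passed above it and the real fingertips are higher than reported. I'll back off to clear deck, lower carefully and compare.

Call:
step_arm(linear=[[0, -0.04, 0], [0, -0.1, 0], [0, -0.16, 0], [0, -0.2, 0], [0, -0.2, 0.01], [0, -0.2, 0.02], [0, -0.2, 0.03], [0, -0.2, 0.04], [0, -0.2, 0.04]], turn=[0, 0, 0, 0, 0, 0, 0, 0, 0])

```text
time_s: 5.5
ee_pos: [528.0, 0.1, 59.4]
ee_rot: [-180.0, 0.0, 10.2]
force: [0.6, -0.2, -0.2]
gripper_width: 0.5
gripper_force: 0.0
```

```bash
python3 - <<'E'
from h import *
g=cams.grab_frame("side");t=np.array(env.state()["ee_pos"]);print(t,toC(t),env.state()["force"])
for dz in(-11,0,24):print(dz,[np.round(pix(g,T((*(toC(t)+[sx,sy]),t[2]+dz))),1).tolist() for sx in(-16,16) for sy in(-13,13)])
cv2.imwrite("pics/c4.png",cv2.resize(g["color"][200:290,270:380],None,fx=6,fy=6,interpolation=cv2.INTER_CUBIC))
E
```

```text
[5.28084223e+02 1.81648320e-01 5.95494840e+01] [-65.50522355 149.4985881 ] [0.40959201 0.46663405 0.49496495]
-11 [[327.0, 269.3], [322.8, 276.0], [312.4, 266.3], [307.9, 273.0]]
0 [[327.0, 264.8], [322.8, 271.5], [312.4, 261.9], [307.9, 268.5]]
24 [[327.2, 254.8], [322.9, 261.4], [312.3, 252.0], [307.7, 258.4]]
```

View pics/c4.png

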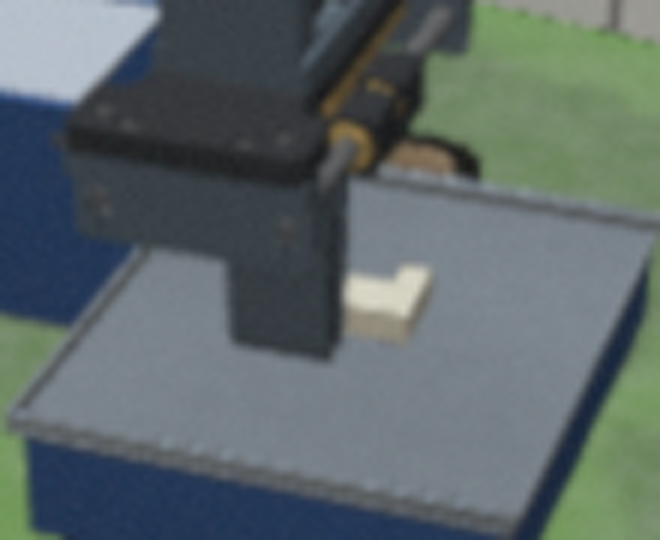

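The side crop shows the finger's lower end at (228–332,343–358), which again puts the tip about 25 mm above the TCP if the horizontal position is right. I'll lower in steps and watch the force.

Call:
step_arm(linear=[[0, 0, 0.01], [0, 0, 0.02], [0, 0, 0.03], [0, 0, 0.04], [0, 0, 0.04]], turn=[0, 0, 0, 0, 0])

```text
time_s: 6.18
ee_pos: [527.9, 0.4, 47.4]
ee_rot: [-180.0, 0.0, 10.2]
force: [0.5, -0.4, -0.4]
gripper_width: 0.4
gripper_force: 0.0
```

Call:
step_arm(linear=[[0, 0, 0.01], [0, 0, 0.02], [0, 0, 0.02]], turn=[0, 0, 0])

```text
time_s: 6.55
ee_pos: [527.9, 0.4, 41.4]
ee_rot: [-180.0, 0.0, 10.2]
force: [-0.3, 0.7, -0.5]
gripper_width: 0.4
gripper_force: 0.0
```

```bash
python3 - <<'E'
from h import *
a0=cv2.imread("pics/side0.png");g=cams.grab_frame("side");t=np.array(env.state()["ee_pos"]);print(t,toC(t),env.state()["force"])
d=(cv2.absdiff(g["color"],a0).sum(2)>60)
for c in range(300,334,2):
    k=np.where(d[230:300,c])[0];print(c,k.max()+230 if len(k) else None,end="; ")
for z in(55,65,75):print(z,toC(ray(g,(308,262),z)))
E
```

```text
[5.28069546e+02 3.99052141e-01 4.15827717e+01] [-65.48132695 149.71517251] [ 0.15147202  0.30755738 -0.03819811]
300 250; 302 250; 304 251; 306 252; 308 263; 310 265; 312 265; 314 265; 316 266; 318 266; 320 267; 322 267; 324 267; 326 265; 328 238; 330 238; 332 237; 55 [-38.60718866 133.41035624]
65 [-44.26665278 147.85376604]
75 [-49.9261169  162.29717584]
```

Call:
step_arm(linear=[[0, 0, 0.01], [0, 0, 0.02], [0, 0, 0.025], [0, 0, 0.025]], turn=[0, 0, 0, 0])

```text
time_s: 7.1
ee_pos: [528.1, 0.4, 34.1]
ee_rot: [180.0, 0.0, 10.2]
force: [-0.5, -0.3, 0.5]
gripper_width: 0.3
gripper_force: 0.0
```

Call:
step_arm(linear=[[0, 0, 0.003], [0, 0, 0.006], [0, 0, 0.01], [0, 0, 0.01]], turn=[0, 0, 0, 0])

```text
time_s: 7.6
ee_pos: [528.1, 0.4, 31.1]
ee_rot: [180.0, 0.0, 10.2]
force: [-0.7, -0.1, 0.1]
gripper_width: 0.7
gripper_force: 0.0
```

```bash
python3 - <<'E'
from h import *
a0=cv2.imread("pics/side0.png");g=cams.grab_frame("side");t=np.array(env.state()["ee_pos"]);print(t,toC(t),env.state()["force"])
d=(cv2.absdiff(g["color"],a0).sum(2)>60)
for c in range(304,334,2):
    k=np.where(d[230:300,c])[0];print(c,k.max()+230 if len(k) else None,end="; ")
for z in(55,60,65):print(z,[pix(g,T((*(toC(t)+[sx,13.5]),z))) for sx in(16,-16)])
E
```

```text
[5.28123041e+02 4.07483485e-01 3.12026505e+01] [-65.427183   149.71403653] [ 0.87953455 -0.15899586 -0.72964495]
304 256; 306 256; 308 268; 310 269; 312 269; 314 270; 316 270; 318 270; 320 271; 322 271; 324 271; 326 268; 328 248; 330 242; 332 242; 55 [[np.float64(307.7208476732026), np.float64(270.50697396217384)], [np.float64(322.6533015762372), np.float64(273.55049782622496)]]
60 [[np.float64(307.6916141306618), np.float64(268.4444071378842)], [np.float64(322.66539792743856), np.float64(271.4742313767892)]]
65 [[np.float64(307.6622188212447), np.float64(266.37042688356826)], [np.float64(322.67756193713495), np.float64(269.3863517507136)]]
```

Real fingertip height is about the reported TCP z + 28. Before pushing near the cheeks I need to know where the gripper's body really is.

```bash
python3 - <<'E'
from h import *
g=cams.grab_frame("side")
for z in(127,140,155,167):print(z,[np.round((np.array(pix(g,T((-65.5+sx,149.5+89,z))))-[270,200])*6).tolist() for sx in(38,-38)])
cv2.imwrite("pics/c5.png",cv2.resize(g["color"][120:300,230:390],None,fx=3.3,fy=3.3,interpolation=cv2.INTER_CUBIC))
E
```

```text
127 [[67.0, 342.0], [303.0, 389.0]]
140 [[65.0, 306.0], [303.0, 352.0]]
155 [[63.0, 263.0], [303.0, 308.0]]
167 [[62.0, 228.0], [303.0, 272.0]]
```

View pics/c5.png

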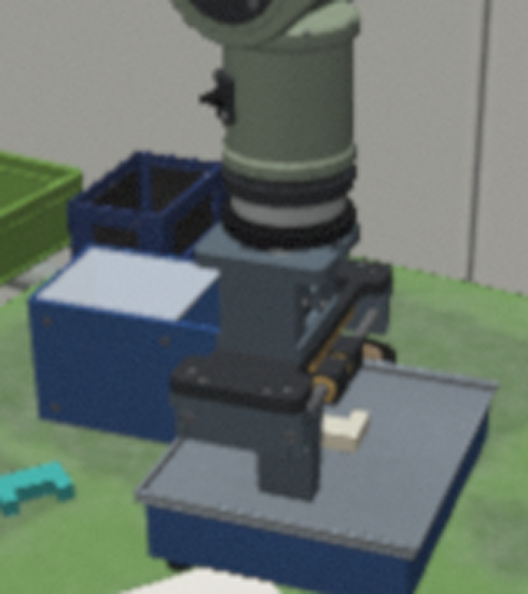

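The body's corner matches a height 79 mm above the real tip, so the reported z reads about 39 mm low while x and y agree. Body clearance is therefore fine. The tip is now about 5 mm above the deck, so I'll push sideways.

Call:
step_arm(linear=[[0, 0.04, 0], [0, 0.08, 0], [0, 0.12, 0], [0, 0.14, 0], [0, 0.155, 0], [0, 0.17, 0], [0, 0.185, 0], [0, 0.2, 0], [0, 0.21, 0], [0, 0.22, 0], [0, 0.23, 0], [0, 0.24, 0], [0, 0.25, 0], [0, 0.25, 0]], turn=[0, 0, 0, 0, 0, 0, 0, 0, 0, 0, 0, 0, 0, 0])

```text
time_s: 9.45
ee_pos: [541.5, -73.7, 31.2]
ee_rot: [180.0, -0.0, 10.2]
force: [-0.2, 1.0, 0.5]
gripper_width: 0.5
gripper_force: 0.0
```

```bash
cat >> h.py <<'E'
def side(save=None):
    f,c,a=nest("side",280,190,400,275);print("nest px",c.min(0),c.max(0),a)
    i=[(1,0),(-1,0),(0,1),(0,-1)]
    l=c[c[:,0].argmin()];r=c[c[:,0].argmax()];b=c[c[:,1].argmax()]
    print("left",l,toC(ray(f,l,55)),"bottom",b,toC(ray(f,b,55)),"right",r,toC(ray(f,r,68)))
    s=env.state();print("tcp",toC(s["ee_pos"]).round(1),s["ee_pos"][2].round(1),s["force"].round(1))
    if save: cv2.imwrite("pics/"+save,cv2.resize(f["color"][180:290,270:400],None,fx=5,fy=5,interpolation=cv2.INTER_CUBIC))
E
python3 -c "from h import *;side('c6.png')"
```

```text
nest px [373 190] [399 211] 454.5
left [373 203] [ -96.91583227 -191.42636005] bottom [396 211] [-163.08681847 -165.0074346 ] right [399 211] [-174.23135969 -141.12518413]
tcp [-65.3  74.6] 31.2 [-0.1 -0.4  0.2]
```

View pics/c6.png

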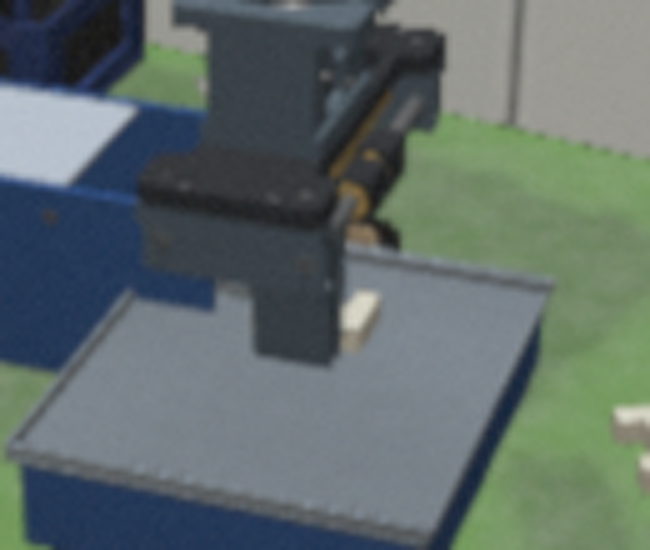

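The side crop shows the finger against the block. The block's rear end is visible at (345–380,295–350) and it is moving with the finger. I'll go on almost to the rail.

Call:
step_arm(linear=[[0, 0.012, 0], [0, 0.024, 0], [0, 0.036, 0], [0, 0.048, 0], [0, 0.06, 0], [0, 0.072, 0], [0, 0.084, 0], [0, 0.096, 0], [0, 0.108, 0], [0, 0.12, 0], [0, 0.132, 0], [0, 0.138, 0], [0, 0.138, 0]], turn=[0, 0, 0, 0, 0, 0, 0, 0, 0, 0, 0, 0, 0])

```text
time_s: 11.12
ee_pos: [548.8, -114.3, 31.2]
ee_rot: [180.0, -0.0, 10.2]
force: [-0.5, -0.7, -0.8]
gripper_width: 0.5
gripper_force: 0.0
```

```bash
python3 - <<'E'
from h import *
s=env.state();t=toC(s["ee_pos"]);print(t,s["force"])
f=cams.grab_frame("side");im=f["color"][215:262,325:375].astype(int)
m=(((im[:,:,2]-im[:,:,0])>5)&(im[:,:,2]>130)&(im[:,:,2]>=im[:,:,1]-2)).astype(np.uint8)
cs,_=cv2.findContours(m,0,1);c=max(cs,key=cv2.contourArea).reshape(-1,2)+[325,215];print(c.tolist())
b=c[c[:,1].argmax()];print(toC(ray(f,b,55)))
for P in[(-91,t[1]-13.5,55),(-91,t[1]-13.5,68),(-91,t[1]-45.5,68)]:print(pix(f,T(P)))
E
```

```text
[-65.27085133  33.14926942] [-0.51159486 -0.71859598 -0.75942725]
[[346, 230], [345, 231], [344, 232], [344, 233], [344, 234], [344, 235], [344, 236], [344, 237], [345, 238], [345, 239], [344, 240], [345, 240], [346, 240], [346, 239], [346, 238], [347, 237], [347, 236], [348, 235], [349, 234], [349, 233], [350, 232], [350, 231], [350, 230], [349, 230], [348, 230], [347, 230]]
[-82.24890568  20.31703854]
[np.float64(347.8097652816724), np.float64(240.5203941334415)]
[np.float64(348.00047300570026), np.float64(235.492947800212)]
[np.float64(351.9913463312934), np.float64(229.0416233212474)]
```

Call:
step_arm(linear=[[0, 0.004, 0], [0, 0.008, 0], [0, 0.011, 0], [0, 0.011, 0]], turn=[0, 0, 0, 0])

```text
time_s: 11.68
ee_pos: [549.4, -117.5, 31.2]
ee_rot: [180.0, -0.0, 10.2]
force: [0.5, -0.5, -0.1]
gripper_width: -0.2
gripper_force: 0.0
```

Call:
step_arm(linear=[[0, 0.003, 0], [0, 0.003, 0]], turn=[0, 0])

```text
time_s: 11.92
ee_pos: [549.5, -118.4, 31.3]
ee_rot: [180.0, -0.0, 10.2]
force: [-0.1, 1.0, -0.1]
gripper_width: 0.6
gripper_force: 0.0
```

```bash
python3 -c "
from h import *
s=env.state();print(toC(s['ee_pos']),s['force'],s['time_s'])"
```

```text
[-65.28831762  29.02446414] [-0.09204474  0.97458416 -0.13236863] 11.925
```

Call:
step_arm(linear=[[0, 0.003, 0], [0, 0.003, 0]], turn=[0, 0])

```text
time_s: 12.18
ee_pos: [549.7, -119.2, 31.2]
ee_rot: [180.0, -0.0, 10.2]
force: [0.7, 0.8, 0.0]
gripper_width: 0.3
gripper_force: 0.0
```

Call:
step_arm(linear=[[0, 0.002, 0], [0, 0.002, 0]], turn=[0, 0])

```text
time_s: 12.42
ee_pos: [549.8, -119.8, 31.3]
ee_rot: [180.0, -0.0, 10.2]
force: [0.6, -0.3, 0.4]
gripper_width: 0.3
gripper_force: 0.0
```

Call:
step_arm(linear=[[0, 0.002, 0], [0, 0.002, 0]], turn=[0, 0])

```text
time_s: 12.68
ee_pos: [549.9, -120.1, 31.2]
ee_rot: [-180.0, 0.0, 10.2]
force: [-0.3, 1.5, 0.0]
gripper_width: 0.5
gripper_force: 0.6
```

Call:
step_arm(linear=[[0, 0.002, 0], [0, 0.002, 0]], turn=[0, 0])

```text
time_s: 12.92
ee_pos: [549.9, -120.2, 31.2]
ee_rot: [-179.9, 0.0, 10.2]
force: [-0.2, 4.4, 0.9]
gripper_width: 0.3
gripper_force: 2.3
```

Contact with the rail: 4.4 N sideways and the arm stopped following. I'll draw back, lift, go behind the block and look.

Call:
step_arm(linear=[[0, -0.02, 0], [0, -0.05, 0], [0, -0.05, -0.08], [0, -0.05, -0.15], [-0.1, 0, -0.15], [-0.19, 0.05, -0.15], [-0.2, 0.094, -0.15], [-0.2, 0.094, -0.15], [-0.2, 0.094, -0.15]], turn=[0, 0, 0, 0, 0, 0, 0, 0, 0])

```text
time_s: 14.05
ee_pos: [496.8, -159.1, 76.2]
ee_rot: [180.0, -0.0, 10.2]
force: [0.2, -0.4, -0.3]
gripper_width: 0.9
gripper_force: 0.0
```

```bash
python3 - <<'E'
from h import *
s=env.state();t=toC(s["ee_pos"]);print(t,s["force"],s["ee_pos"][2],s["time_s"])
f=cams.grab_frame("top");g=cams.grab_frame("side")
a=cv2.resize(f["color"][190:310,320:420],(400,480),interpolation=cv2.INTER_CUBIC)
b=cv2.resize(g["color"][190:290,290:390],(400,400),interpolation=cv2.INTER_CUBIC)
cv2.imwrite("pics/c7.png",np.hstack([a,cv2.copyMakeBorder(b,0,80,0,0,0)]))
for P in[(-41,15,55),(-91,15,55),(-91,15,68),(-41,15,68),(-41,-17,68),(-91,-17,68)]:print(P,np.round(pix(g,T(P)),1))
E
```

```text
[-124.39058327   -1.72522574] [ 0.18001691 -0.41969843 -0.29721543] 76.18405799732089 14.05
(-41, 15, 55) [327.5 235.9]
(-91, 15, 55) [348.4 239.6]
(-91, 15, 68) [348.6 234.5]
(-41, 15, 68) [327.5 230.9]
(-41, -17, 68) [331.9 224.7]
(-91, -17, 68) [352.6 228.1]
```

View pics/c7.png

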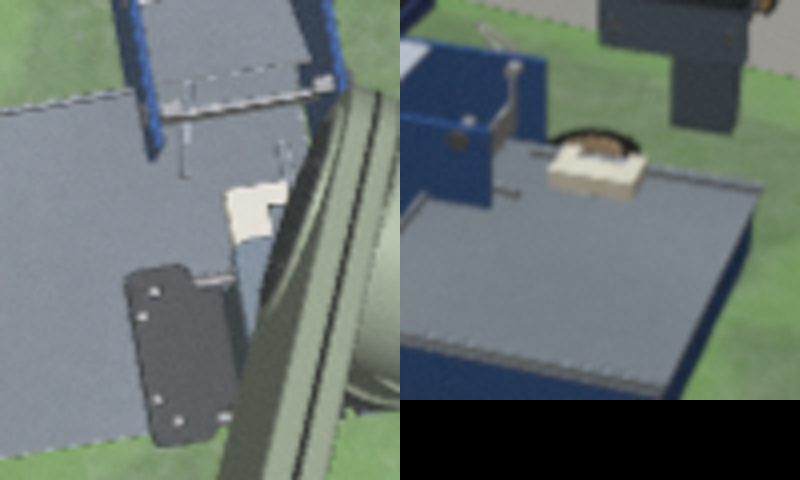

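The block lies flat along the rail. In the side crop its near lower edge runs (549,188) to (636,197), matching chute x −41 to −91 at y +15. The flap still hangs shut. Now I'll lower behind the block and push along the rail.

Call:
step_arm(linear=[[0, -0.003, 0.05], [0, -0.003, 0.1], [0, -0.003, 0.13], [0, -0.003, 0.142], [0.02, -0.003, 0.142], [0.04, -0.003, 0.142], [0.05, -0.003, 0.142], [0.06, -0.003, 0.142], [0.072, -0.003, 0.142], [0.084, -0.003, 0.142], [0.096, -0.003, 0.142], [0.108, -0.003, 0.142], [0.12, -0.003, 0.142], [0.132, -0.003, 0.142], [0.144, -0.003, 0.142], [0.156, -0.003, 0.142], [0.168, -0.003, 0.142], [0.18, -0.003, 0.142], [0.19, -0.003, 0.142], [0.19, -0.003, 0.142]], turn=[0, 0, 0, 0, 0, 0, 0, 0, 0, 0, 0, 0, 0, 0, 0, 0, 0, 0, 0, 0])

```text
time_s: 16.65
ee_pos: [552.2, -148.3, 33.6]
ee_rot: [180.0, -0.0, 10.2]
force: [-0.2, -0.8, -0.9]
gripper_width: 0.5
gripper_force: 0.0
```

```bash
python3 - <<'E'
from h import *
s=env.state();t=toC(s["ee_pos"]);print(t,s["force"],s["ee_pos"][2],s["time_s"])
g=cams.grab_frame("side");im=g["color"][215:250,305:345].astype(int)
m=(((im[:,:,2]-im[:,:,0])>5)&(im[:,:,2]>130)&(im[:,:,2]>=im[:,:,1]-2)).astype(np.uint8)
cs,_=cv2.findContours(m,0,1);c=max(cs,key=cv2.contourArea).reshape(-1,2)+[305,215]
print(c[c[:,0].argmin()],c[c[:,0].argmax()],c[c[:,1].argmax()])
r=t[0]+16
for P in[(r+50,15,55),(r,15,55),(r,15,68)]:print(P,np.round(pix(g,T(P)),1))
E
```

```text
[-67.94186083  -0.9182018 ] [-0.20109014 -0.81637723 -0.86611029] 33.61992592961291 16.65
[313 225] [332 231] [325 236]
(np.float64(-1.941860827394862), 15, 55) [311.5 233. ]
(np.float64(-51.94186082739486), 15, 55) [332.  236.7]
(np.float64(-51.94186082739486), 15, 68) [332.1 231.7]
```

The block is where it was predicted (rear corner at pixel (332,231), as computed), following straight. I'll push it gently under the flap.

Call:
step_arm(linear=[[0.01, 0, 0], [0.02, 0, 0], [0.03, 0, 0], [0.04, 0, 0], [0.05, 0, 0], [0.06, 0, 0], [0.07, 0, 0], [0.08, 0, 0], [0.09, 0, 0], [0.1, 0, 0], [0.11, 0, 0], [0.12, 0, 0], [0.13, 0, 0], [0.14, 0, 0], [0.15, 0, 0], [0.16, 0, 0], [0.17, 0, 0], [0.18, 0, 0], [0.18, 0, 0]], turn=[0, 0, 0, 0, 0, 0, 0, 0, 0, 0, 0, 0, 0, 0, 0, 0, 0, 0, 0])

```text
time_s: 19.08
ee_pos: [605.4, -138.7, 33.6]
ee_rot: [180.0, -0.0, 10.2]
force: [0.1, 0.8, -0.1]
gripper_width: 0.6
gripper_force: 0.0
```

```bash
cat > look.py <<'E'
from h import *
s=env.state();t=toC(s["ee_pos"]);print(t,s["force"].round(1),s["ee_pos"][2],s["time_s"])
for n,(x0,y0,x1,y1) in{"top":(335,125,412,235),"side":(235,195,345,250)}.items():
    f=cams.grab_frame(n);im=f["color"][y0:y1,x0:x1].astype(int)
    m=(((im[:,:,2]-im[:,:,0])>8)&(im[:,:,2]>110)&(im[:,:,2]>=im[:,:,1]-2)).astype(np.uint8)
    cs,_=cv2.findContours(m,0,1)
    for c in cs:
        if cv2.contourArea(c)>8:
            c=c.reshape(-1,2)+[x0,y0];print(n,c.min(0),c.max(0),"chute z68/z20",toC(ray(f,c.mean(0),68)).round(),toC(ray(f,c.mean(0),20)).round())
E
python3 look.py
```

```text
[-13.86272391  -0.88721861] [ 0.1  0.8 -0.1] 33.64414014954844 19.075
side [334 225] [344 228] chute z68/z20 [-59. -15.] [ -34. -101.]
```

Call:
step_arm(linear=[[0.01, 0, 0], [0.018, 0, 0], [0.025, 0, 0], [0.025, 0, 0], [0.025, 0, 0], [0.025, 0, 0]], turn=[0, 0, 0, 0, 0, 0])

```text
time_s: 19.92
ee_pos: [612.3, -137.4, 33.6]
ee_rot: [180.0, 0.0, 10.2]
force: [-0.2, 0.8, -0.6]
gripper_width: 0.6
gripper_force: 0.1
```

```bash
python3 look.py; python3 - <<'E'
from h import *
f=cams.grab_frame("top")
print([np.round(pix(f,T(P))).tolist() for P in((80,-1,40),(140,-1,20),(54,0,104))], f["color"][130:215:8,360:400:8].tolist()[:0])
E
```

```text
[-6.84400344 -0.81688266] [-0.2  0.8 -0.6] 33.64796348920127 19.925
side [334 225] [344 228] chute z68/z20 [-59. -15.] [ -34. -101.]
[[372.0, 183.0], [366.0, 159.0], [377.0, 187.0]] []
```

Call:
step_arm(linear=[[-0.03, 0, 0], [-0.08, 0, 0], [-0.14, 0, 0], [-0.2, 0, 0], [-0.28, 0, 0], [-0.36, 0, 0], [-0.36, 0, -0.1], [-0.36, 0, -0.25], [-0.5, -0.2, -0.4], [-0.5, -0.4, -0.4], [-0.5, -0.6, -0.4], [-0.5, -0.8, -0.4], [-0.5, -0.8, -0.4], [-0.5, -0.8, -0.4]], turn=[0, 0, 0, 0, 0, 0, 0, 0, 0, 0, 0, 0, 0, 0])

```text
time_s: 21.82
ee_pos: [421.6, 72.0, 153.6]
ee_rot: [180.0, 0.0, 10.3]
force: [0.2, -0.2, 0.2]
gripper_width: 0.7
gripper_force: 0.0
```

```bash
python3 look.py; python3 - <<'E'
from h import *
f=cams.grab_frame("top");g=cams.grab_frame("side")
a=cv2.resize(f["color"][120:270,300:420],(480,600),interpolation=cv2.INTER_CUBIC)
b=cv2.resize(g["color"][180:260,240:320],(320,320),interpolation=cv2.INTER_CUBIC)
cv2.imwrite("pics/c8.png",np.hstack([a,cv2.copyMakeBorder(b,0,280,0,0,0)]))
E
```

```text
[-157.63565979  238.9614287 ] [ 0.2 -0.2  0.2] 153.6158657948902 21.825
top [365 187] [378 191] chute z68/z20 [61.  7.] [72. -1.]
```

View pics/c8.png

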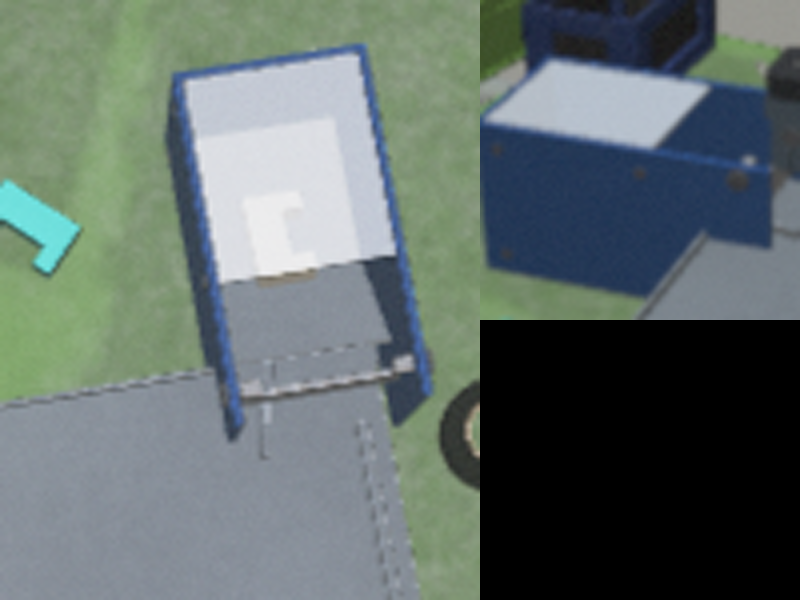

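The top crop shows the block inside the box, under the clear cover at (280,235). The flap is back at its original closed line, (245,390) to (410,365), and the gripper is clear.

```bash
python3 -c "
from workcell import env
print(env.job_done())"
```

```text
the job is handed in; nothing more can be done
None
```

The nest block was pushed along the guide rail and under the flap and now lies inside the chute box, the flap hangs shut again, and the job was handed in at about 22 s; no other loose thing was touched.

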